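# Square up a row of sample jars against the stop bar

## Task

Pick the ruler up from its mat by its grip and, with its long edge, push the five squat brown jars back along the rack until the whole row bears firmly on the stop bar (hold it there with about 7 N for a second), every jar touching it. Be gentle: the jars are glass and the stop bar slips back if it is pushed too hard, and only the ruler may touch the jars. Then stand the ruler upright on its mat again, lengthwise, and let go. Do not disturb the tall vial and the small weight that stand by the row, nor the white tray.

Things in the scene. Friction and masses are not known exactly. Their poses are not given: they have to be found in the camera images.
- ruler_grip (a point): grip point of the ruler: 66 mm above its underside, in an upright black plate 14 mm thick (own x), 40 long (y), top 20 mm higher. Blade below: aluminium bar 236 mm long (y), 52 wide (x), 20 high, both long faces alike. The blade is clamped off-centre by an unknown -16 to 16 mm along x, so a face lies 10 to 42 mm from this point: feel for it. 0.27 kg, blade slippery. Grip at about 80 N
- mat: flat grey mat, 100 x 280 x 4 mm, fixed on the bench at one side of the rack (left or right), the ruler's place. Origin: centre of its underside; its long side is its own y. The ruler starts on it, lengthwise, its grip near the middle
- rack: fixed flat grey metal deck, 360 mm along its own y, from 120 mm before to 110 mm beyond its origin along its own x, 8 mm thick, its top 8 mm above the bench. Origin: on the bench surface. Its own x points away from the robot, towards the stop bar
- stop_bar: aluminium bar 300 mm long (y), 14 thick, 27 high, across the far part of the rack; its setting along the rack varies. Origin: middle of its near face, at deck level; own x points away from the robot, square to that face. Held by friction: feels rigid, but more than about 10 N on it slides it back and spoils its setting; 4 to 8 N does not
- jar1: squat brown glass jar, white cap, 38 mm diameter, 36 high, about 50 g (35 to 70), upright on the rack; number 1 of 5 counted along the stop bar's own y. Jars stand about 46 mm apart along y, unevenly up to 130 mm before the bar. The row drags with about 1 N. Origin: centre of underside, 19 mm from the bar's face when home
- jar2: squat brown glass jar, white cap, 38 mm diameter, 36 high, about 50 g (35 to 70), upright on the rack; number 2 of 5 counted along the stop bar's own y. Jars stand about 46 mm apart along y, unevenly up to 130 mm before the bar. The row drags with about 1 N. Origin: centre of underside, 19 mm from the bar's face when home
- jar3: squat brown glass jar, white cap, 38 mm diameter, 36 high, about 50 g (35 to 70), upright on the rack; number 3 of 5 counted along the stop bar's own y. Jars stand about 46 mm apart along y, unevenly up to 130 mm before the bar. The row drags with about 1 N. Origin: centre of underside, 19 mm from the bar's face when home
- jar4: squat brown glass jar, white cap, 38 mm diameter, 36 high, about 50 g (35 to 70), upright on the rack; number 4 of 5 counted along the stop bar's own y. Jars stand about 46 mm apart along y, unevenly up to 130 mm before the bar. The row drags with about 1 N. Origin: centre of underside, 19 mm from the bar's face when home
- jar5: squat brown glass jar, white cap, 38 mm diameter, 36 high, about 50 g (35 to 70), upright on the rack; number 5 of 5 counted along the stop bar's own y. Jars stand about 46 mm apart along y, unevenly up to 130 mm before the bar. The row drags with about 1 N. Origin: centre of underside, 19 mm from the bar's face when home
- tall_vial: a tall clear vial, 22 mm diameter, 75 mm high, standing on the rack beyond one end of the row (leave alone). Origin: centre of its underside
- crimp_weight: a small steel weight, 22 mm diameter, 34 mm high, standing on the rack beyond the other end of the row (leave alone). Origin: centre of its underside
- cap_tray: an empty open white tray, 100 x 150 x 40 mm, on the bench on the other side of the rack from the mat (leave alone). Origin: centre of its underside
Mind the look-alikes: they are no part of the job. What is shaped like the jar2 but green or turquoise is not meant.

How it is judged:
By the outcome, as a careful person would: the job done as asked, in the order asked, and still so for the second after the job is handed in, with the robot touching nothing.
It also fails if it takes over 64 s, if anything falls off the work surface, if the arm or the gripper's body presses on something with over 40 N, if the wrist force passes 120 N, or if a joint passes its speed limit or range.

## Robot

A 6-joint arm with a two-finger parallel gripper is mounted at the origin on the work surface. World frame = base frame: x ahead of the robot, y to its left, z up, the work surface at z = 0. Lengths are in m, angles in rad, forces in N, time in s.
With the tool pointing down it reaches from about 0.3 to 0.775 m from the base axis. Payload 14.6 kg.
Tool frame: the origin (TCP) lies on the mounting face of the last link; the fingertips stand 199 mm ahead of it and the grasp point (between the pads) lies 180 mm ahead of it; z points along the fingers, y is the direction in which the jaws open and shut (so a half turn about z gives the same grasp; the last joint's range is limited). The gripper opens to 94 mm and grips with 3 to 60 N. Pads are 16 mm wide; open, the fingers measure 119 mm over their backs; the gripper's body (75 mm by 177 mm) begins 78 mm behind the grasp point.
Start: joints at [-1.269, 0.3, 1.521, -0, 1.321, -0.067], TCP at [0.198, -0.513, 0.405] pointing down, gripper open.
Joint ranges: [-3.03, 3.03], [-0.79, 2.21], [0.23, 2.52], [-1.04, 4.18], [0, 3.07], [-2.55, 2.55]. Speed limits (rad/s): [2.22, 2.22, 2.57, 3.14, 3.14, 3.14].

## Interface

Orientations are given as [roll, pitch, yaw] about the fixed x, y, z axes, in that order (R = Rz(yaw) Ry(pitch) Rx(roll)).
In Python, from station import sensors, vision, job gives the robot as it stands. The module is installed in compiled form; this text tells all that it offers.
- The arm moves only by the tool arm_command, never from a script. Its argument "plan" is one flat list of numbers, 5 for each row, row after row: the closure, from -1 (fully open) to 1 (shut), so that 0 is half open, then the shift along the world's x, y, z scaled (see below), then the turn about the world's z scaled (see below). A call has 1 to 20 rows; each row is the pose to reach, as a shift and turn from the pose commanded when the call began; what a row does not reach only later rows make up. The controller multiplies each number of a shift by 400 mm and each number of a turn by 120 degrees. A row lasts 1/10 s, in which the tool goes at most 50 mm and 8.59 degrees, less where a joint would pass 70% of its speed; a pose out of reach is approached as far as the arm can. A call with a number of a shift or a turn outside -1 to 1 is refused whole. A call with a gripper value outside its range is refused whole. The fingers move at their own pace and stop on an object; "newtons" is the grip in N (left out, the last holds). Time passes only in rows, so rows that repeat a pose let the fingers close. It gives the time, the measured TCP pose, the force and the opening at its end, in the units of the state.
- sensors.get_obs(): the state, without advancing time (a new reading comes with each control period).
- vision.camera(name): name is "side" or "top" or "wrist"; returns the picture (420x560x3 uint8, blue, green, red); there is no depth.
- vision.camera_params(name): a dict with "intrinsics" (3x3 intrinsics, pixels), "rvec" (rotation vector, rad) and "tvec" (3), from world to camera coordinates, as OpenCV has them. Camera axes: x right, y down, z forward; pixel columns grow to the right and rows downward; lengths in m; the calibration is good to about 2 mm. A picture is of the moment at which its call begins: read the wrist's pose just before it. camera_params takes no time and is no camera call; for the wrist camera it gives the pose at the moment of the call.
- job.hand_in(): hands the job in, once; it reports no verdict.
Trained networks look in the newest picture that a camera, given by its name, has taken for a name from the list of things; names that differ only in an ending like _2 or _b are one class to them, and where a whole thing is asked for, a point or a joint stands for the part that bears it (a point fixed in the world has none). Each returns a list of dicts, best first, with "confidence" (0 to 1); they miss things now and then, are a little off and sometimes report something else, mostly with a low value. They report only what shows in the picture. A call takes as long as a camera call. They do not tell look-alikes from the thing itself.
- vision.search_frame(name, camera): "at" ([row, column] in pixels, amid what is visible of it).
- vision.silhouettes(name, camera): "mask" (420x560 bool, what is visible of it) and "at" ([row, column] in pixels, amid what is visible of it).
- vision.pinpoint(name, camera): "at" ([row, column] in pixels: a listed point, or the origin of a listed thing).
The state is a dict: "time_s": time; "qpos": joint angles; "joint_vel": joint speeds; "tau": joint torques, N m; "ee_pos": TCP position; "eef_rot": TCP orientation; "force": force on the tool from outside, world axes, zero at the start; "moment": the same for the moment, N m; "grip_width": finger opening in m.
Only numpy, scipy, OpenCV 4.12 (cv2) and the standard library are available. Lean on these libraries where they do the work, as an engineer would, in place of code of your own. Each camera call takes 0.05 s, during which the arm holds its last target.

## Working session

There is one attempt and no reset: what is moved stays moved. The work goes in short steps, Python scripts to look and compute and a tool call to move; the robot and the scene stay as the last step left them, time stands still between calls to the robot, and variables do not carry over. Pictures are saved under pics/ and viewed, and the job is handed in when it is done.

Besides the shell and the picture viewer there is one more tool, called after "Emit:" in YAML: its name, and indented under it one key for each argument. arm_command: Moves the arm, as the interface text tells. Its arguments: {"type":"object","properties":{"plan":{"type":"array"},"newtons":{"type":"number"}},"required":["plan"]}

```bash
mkdir -p pics
cat > h.py <<'E'
import numpy as np, cv2
from station import sensors, vision, job
def cam(n):
    p=vision.camera_params(n); K=np.array(p['intrinsics'],float); R=cv2.Rodrigues(np.array(p['rvec'],float))[0]; t=np.array(p['tvec'],float).ravel()
    return K,R,t
def ray(n,rc,z,P=None):
    K,R,t=P or cam(n); d=R.T@np.linalg.solve(K,[rc[1],rc[0],1.]); c=-R.T@t
    return c+d*(z-c[2])/d[2]
def proj(n,X,P=None):
    K,R,t=P or cam(n); q=K@(R@np.array(X,float)+t); return np.array([q[1]/q[2],q[0]/q[2]])
E
python3 - <<'E'
from h import *
o=sensors.get_obs(); print(o)
for n in ['top','side','wrist']:
    im=vision.camera(n); cv2.imwrite(f'pics/a_{n}.png',im)
    K,R,t=cam(n); print(n,K.tolist(),(-R.T@t))
E
```

```text
{'time_s': 0.0, 'qpos': array([-1.26860362e+00,  3.00477475e-01,  1.52157926e+00, -1.84369259e-05,
        1.32067797e+00, -6.66184631e-02]), 'joint_vel': array([ 0.00070332, -0.00083274, -0.00058874, -0.00096119,  0.00195987,
        0.001064  ]), 'tau': array([ 1.08856453e-03, -5.31806910e+01, -3.52737987e+01,  7.08793360e-02,
        2.44129321e-02, -8.02641716e-05]), 'ee_pos': array([ 0.19825649, -0.51299293,  0.40408347]), 'eef_rot': array([-3.14045195e+00, -5.82069144e-05,  3.68815706e-01]), 'force': array([-0.51172081,  0.07418995,  0.3697705 ]), 'moment': array([ 0.02274217,  0.05199923, -0.00051233]), 'grip_width': 0.09429864482983391}
top [[390.66648857538394, 0.0, 278.71015817428935], [0.0, 390.66648857538394, 211.6047511494235], [0.0, 0.0, 1.0]] [ 0.43659403 -0.01466248  0.83346846]
side [[391.48128921465315, 0.0, 280.6445172648594], [0.0, 391.48128921465315, 209.27514921756668], [0.0, 0.0, 1.0]] [0.44999924 0.58392771 0.53761485]
wrist [[367.13380340926506, 0.0, 280.33684049555575], [0.0, 367.13380340926506, 211.8490950834663], [0.0, 0.0, 1.0]] [ 0.26353656 -0.48837727  0.38524845]
```

View pics/a_top.png

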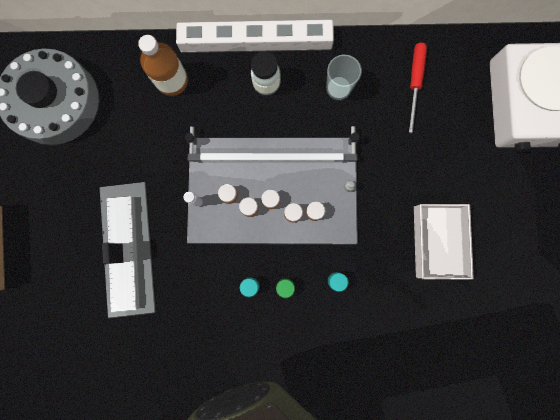

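View pics/a_side.png

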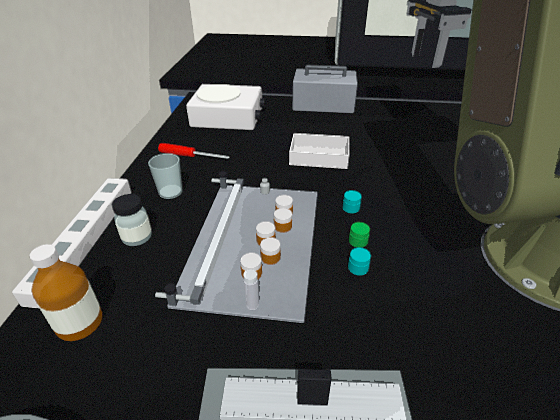

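View pics/a_wrist.png

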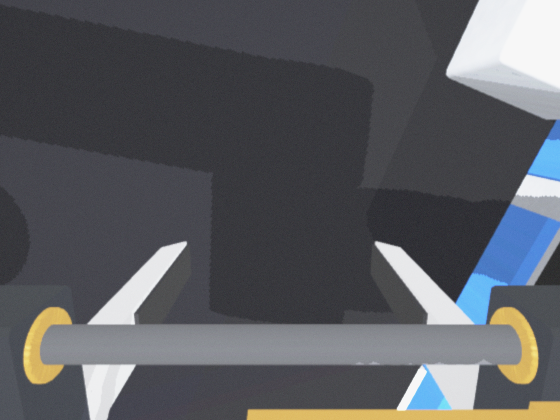

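The top view shows five white-capped brown jars at about (193,227), (207,248), (199,270), (212,293) and (211,316). The vial is at (197,188), the weight at (186,350), the ruler on its mat at (252,125) and the tray at (242,443). The candidates that could be mistaken for jars are the turquoise/green ones at (287,249), (288,285) and (282,338), which I'll leave alone. I'll measure next.

Run:
```python
from h import *
im=vision.camera('top'); vision.camera('side')
cv2.imwrite('pics/b_crop.png',cv2.resize(im[125:325,90:370],None,fx=2.8,fy=2.8,interpolation=cv2.INTER_CUBIC))
P=cam('top')
zs={'ruler_grip':.07,'mat':0,'rack':0,'stop_bar':.008,'jar1':.008,'tall_vial':.008,'crimp_weight':.008,'cap_tray':0}
for n,z in zs.items():
    for c in ['top','side']:
        for d in vision.pinpoint(n,c)[:9]:
            print(n,c,round(d['confidence'],2),np.round(d['at'],1),np.round(ray(c,d['at'],z),4))
print(sensors.get_obs()['time_s'])
for n,z in [('mat',.004),('rack',.008),('stop_bar',.035),('ruler_grip',.024)]:
    m=vision.silhouettes(n,'top')
    for d in m[:1]:
        ys,xs=np.nonzero(d['mask']); r=cv2.minAreaRect(np.stack([xs,ys],1).astype(np.float32))
        b=cv2.boxPoints(r); print(n,d['confidence'],[np.round(ray('top',(q[1],q[0]),z)[:2],4).tolist() for q in b])
        cv2.imwrite(f'pics/m_{n}.png',d['mask'].astype(np.uint8)*255)
```

```text
ruler_grip top 0.56 [252.2 112.3] [0.4427 0.3257 0.07  ]
ruler_grip side 0.66 [381.4 316.7] [0.4374 0.3302 0.07  ]
mat top 0.84 [248.2 127.4] [0.4515 0.3246 0.    ]
rack top 0.58 [190.8 273.7] [0.5719 0.0105 0.    ]
rack side 0.96 [240.2 253.2] [0.5771 0.0102 0.    ]
stop_bar top 0.96 [163.1 273.7] [0.6309 0.0097 0.008 ]
stop_bar side 0.91 [235.4 223.7] [0.637  0.0115 0.008 ]
jar1 top 0.86 [193.4 227.1] [0.5662 0.1101 0.008 ]
jar1 top 0.85 [285.1 250.4] [0.3722 0.0604 0.008 ]
jar1 top 0.8 [280.9 334.9] [ 0.3794 -0.1156  0.008 ]
jar1 top 0.74 [217.3 290.1] [ 0.5133 -0.0241  0.008 ]
jar1 top 0.7 [213.  314.5] [ 0.5219 -0.076   0.008 ]
jar1 top 0.7 [200.  272.1] [0.5508 0.0138 0.008 ]
jar1 top 0.56 [284.2 284.5] [ 0.3735 -0.0107  0.008 ]
jar1 top 0.51 [208.5 247.4] [0.5331 0.0666 0.008 ]
jar1 side 0.83 [253.1 266.1] [0.5442 0.0519 0.008 ]
jar1 side 0.82 [241.  356.8] [ 0.3704 -0.0025  0.008 ]
jar1 side 0.81 [268.2 358.5] [0.3697 0.0713 0.008 ]
jar1 side 0.75 [225.7 280.8] [ 0.5258 -0.0317  0.008 ]
jar1 side 0.72 [212.5 285.5] [ 0.5209 -0.0766  0.008 ]
jar1 side 0.66 [240.1 266.4] [0.5491 0.0155 0.008 ]
tall_vial top 0.73 [201.3 196.9] [0.5499 0.1748 0.008 ]
tall_vial side 0.76 [302.6 251.7] [0.5508 0.1716 0.008 ]
tall_vial side 0.23 [273.5 247. ] [0.5709 0.1078 0.008 ]
crimp_weight top 0.44 [189.7 348.4] [ 0.571  -0.1491  0.008 ]
crimp_weight side 0.69 [274.3 249.4] [0.5662 0.1092 0.008 ]
crimp_weight side 0.6 [191.9 264. ] [ 0.579  -0.1473  0.008 ]
cap_tray top 0.69 [241.  439.7] [ 0.4603 -0.3395  0.    ]
cap_tray side 0.71 [158.1 320.4] [ 0.455  -0.3287  0.    ]
1.05
mat 0.64 [[0.5884, 0.3921], [0.5949, 0.2898], [0.3145, 0.2611], [0.3079, 0.3596]]
stop_bar 0.9 [[0.7027, 0.1896], [0.6972, -0.1643], [0.6225, -0.162], [0.6273, 0.1884]]
ruler_grip 0.59 [[0.5583, 0.3795], [0.5614, 0.3046], [0.3255, 0.285], [0.3222, 0.3575]]
```

View pics/b_crop.png

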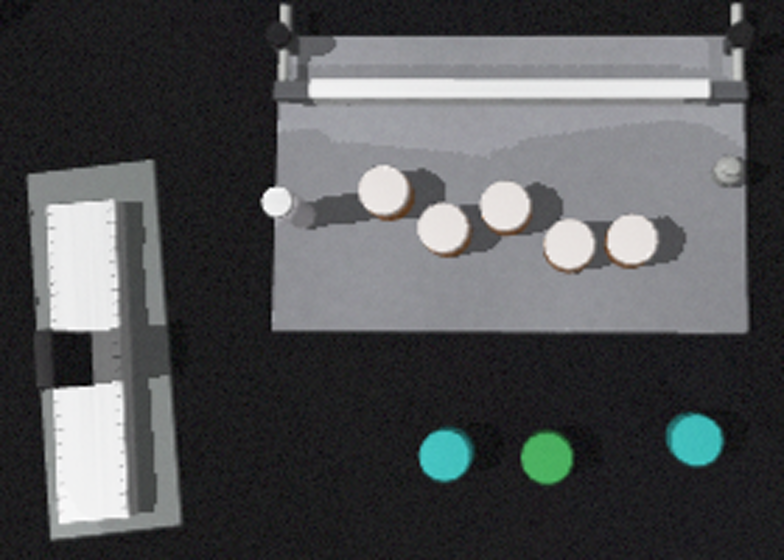

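Run:
```python
import cv2
im=cv2.imread('pics/a_top.png')
cv2.imwrite('pics/c1.png',cv2.resize(im[175:325,92:167],None,fx=4,fy=4,interpolation=cv2.INTER_CUBIC))
im=cv2.imread('pics/a_side.png')
cv2.imwrite('pics/c2.png',cv2.resize(im[350:420,190:420],None,fx=3.4,fy=3.4,interpolation=cv2.INTER_CUBIC))
```

```text
(no output)
```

View pics/c1.png

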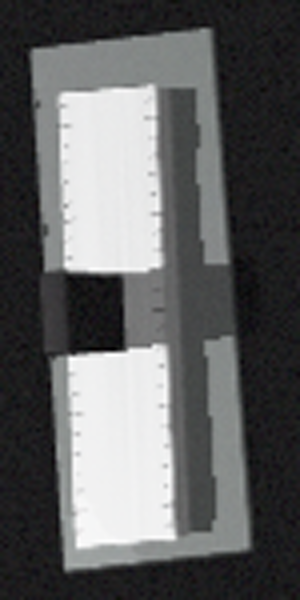

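View pics/c2.png

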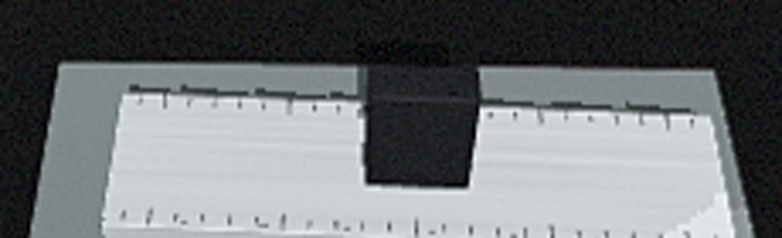

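Run:
```python
from h import *
P=cam('top')
f=lambda x,y,z: ray('top',(175+y/4-.4,92+x/4-.4),z,P)[:2]
def rect(n,TL,TR,BL,BR,z):
    a,b,c,d=[f(*q,z) for q in (TL,TR,BL,BR)]
    ang=np.degrees([np.arctan2(*(u-v)[::-1]) for u,v in((a,c),(b,d))]); w=np.degrees([np.arctan2(*(u-v)[::-1]) for u,v in((a,b),(c,d))])-90
    print(n,'center',np.round((a+b+c+d)/4,4),'ang',ang,w,'L',np.linalg.norm(a-c),np.linalg.norm(b-d),'W',np.linalg.norm(a-b),np.linalg.norm(c-d))
rect('blade',(58,93),(155,85),(76,548),(175,538),.024)
rect('mat',(32,48),(211,28),(66,572),(250,550),.004)
rect('plate top',(42,272),(66,272),(44,355),(68,355),.090)
print('plate right base',f(123,272,.024),f(123,352,.024))
S=cam('side'); g=lambda x,y,z: ray('side',(350+y/3.4-.4,190+x/3.4-.4),z,S)[:2]
print('side: plate base',g(366,185,.024),g(468,187,.024),'blade far',g(122,93,.024),g(712,114,.024),'near',g(103,232,.024))
print('plate top far edge',g(362,62,.09),'mid line', g(365,98,.09),g(480,100,.09))
# rack corners, bar from crop b (2.8, off 90,125)
b=lambda x,y,z: np.round(ray('top',(125+y/2.8-.3,90+x/2.8-.3),z,P)[:2],4)
print('rack',b(272,330,.008),b(748,332,.008),b(278,37,.008),b(738,37,.008))
print('bar top near edge',b(309,97,.035),b(710,97,.035),'far',b(309,80,.035),b(710,80,.035))
for q in[(384,191),(443,229),(505,207),(569,244),(632,240)]: print('jar',b(*q,.044))
print('vial',b(276,202,.083),'w',b(728,172,.042))
```

```text
blade center [0.4418 0.3289] ang [4.4541617  4.32639419] [4.05402623 5.24764283] L 0.23574588042823624 0.2346801288241135 W 0.051532735854779126 0.051013043298750935
mat center [0.4512 0.3251] ang [5.98055162 5.81430999] [5.72052816 6.28232176] L 0.2794402600327865 0.27848563899128737 W 0.0979129626636789 0.09710528632186968
plate top center [0.4412 0.3301] ang [3.65606873 3.56030191] [-0.56192166 -0.50576924] L 0.039493710124816846 0.03947758299729612 W 0.011581961385850244 0.011514970785300073
plate right base [0.46273957 0.32584803] [0.42142109 0.32444678]
side: plate base [0.45985025 0.33883482] [0.42109373 0.33502231] blade far [0.56108625 0.31360514] [0.32527026 0.29467602] near [0.55566555 0.36763466]
plate top far edge [0.46378482 0.32680803] mid line [0.46154272 0.3401556 ] [0.42142259 0.33616892]
rack [0.462 0.195] [ 0.457  -0.1635] [0.6894 0.194 ] [ 0.6841 -0.1628]
bar top near edge [0.6347 0.1631] [ 0.6306 -0.1359] far [0.6477 0.1633] [ 0.6435 -0.1362]
jar [0.5615 0.1052]
jar [0.533 0.062]
jar [0.5486 0.0167]
jar [ 0.521  -0.0296]
jar [ 0.5234 -0.0753]
vial [0.5485 0.1746] w [ 0.5728 -0.1464]
```

Emit:
arm_command:
  plan: [-1, 0.14, 0.5, 0, 0, -1, 0.2875, 1, 0, 0, -1, 0.2875, 1, 0, 0, -1, 0.2875, 1, 0, 0, -1, 0.2875, 1, 0, 0, -1, 0.2875, 1, 0, 0, -1, 0.2875, 1, 0, 0, -1, 0.2875, 1, 0, 0, -1, 0.2875, 1, 0, 0, -1, 0.2875, 1, 0, 0]

```text
time_s: 2.25
ee_pos: [0.3135, -0.1113, 0.4049]
eef_rot: [3.141, -0.001, 0.373]
force: [0.4, -0.4, -0.3]
grip_width: 0.0939
```

Emit:
arm_command:
  plan: [-1, 0.32, 1, 0, -0.139, -1, 0.32, 1, 0, -0.139, -1, 0.32, 1, 0, -0.139, -1, 0.32, 1, 0, -0.139, -1, 0.32, 1, 0, -0.139, -1, 0.32, 1, 0, -0.139, -1, 0.32, 1, 0, -0.139, -1, 0.32, 1, 0, -0.139, -1, 0.32, 1, 0, -0.139, -1, 0.32, 1, 0, -0.139, -1, 0.32, 1, 0, -0.139, -1, 0.32, 1, 0, -0.139]

```text
time_s: 3.45
ee_pos: [0.4416, 0.2856, 0.4046]
eef_rot: [3.141, 0.0, 0.076]
force: [-0.1, 0.1, 0.6]
grip_width: 0.0941
```

Run:
```python
from h import *
P=cam('wrist'); im=vision.camera('wrist'); cv2.imwrite('pics/d_wrist.png',im)
print(-P[1].T@P[2],sensors.get_obs()['ee_pos'])
for d in vision.pinpoint('ruler_grip','wrist'): print(d, ray('wrist',d['at'],.07,P))
print(proj('wrist',(.441,.3305,.07),P),proj('wrist',(.441,.3305,.09),P))
```

```text
[0.51138959 0.2904558  0.38559635] [0.44154003 0.28556386 0.4048492 ]
{'at': [198.9, 228.4], 'confidence': 0.93} [0.44178006 0.33067798 0.07      ]
[199.78222764 228.56509753] [204.82710666 225.26272686]
```

View pics/d_wrist.png

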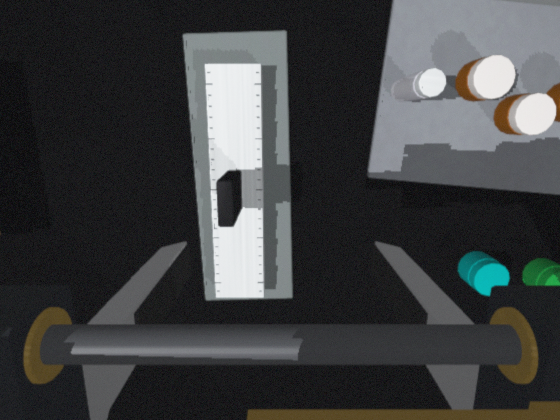

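The wrist picture shows the ruler's plate at (200,228), which confirms the grip point. The choice is clear: it is the only ruler. I'll refine the angle and offset from this picture.

Run:
```python
from h import *
P=cam('wrist')
f=lambda c,r,z=.024: ray('wrist',(r,c),z,P)[:2]
a,b,c,d=f(205,64),f(261,64),f(215,298),f(264,297)
for u,v in((a,c),(b,d)): print(np.degrees(np.arctan2(*(u-v)[::-1])),np.linalg.norm(u-v))
m=(a+b+c+d)/4; print(m)
th=np.radians(4.6); n=np.array([-np.sin(th),np.cos(th)]); print('blade centre minus grip along n', (m-[.4418,.3307])@n,[ (q-[.4418,.3307])@n for q in(a,b,c,d)])
# mat
print([np.round(f(*q,.004),4) for q in((184,35),(286,31),(206,300),(292,298))])
```

```text
4.143418748861532 0.23635697826086763
4.4099803201531556 0.23518425758316583
[0.44162759 0.32911875]
blade centre minus grip along n -0.0015623314219020796 [np.float64(0.023641418999372305), np.float64(-0.028097808013934595), np.float64(0.02552489145777169), np.float64(-0.02731782813081765)]
[array([0.5843, 0.3885]), array([0.5952, 0.2914]), array([0.3077, 0.3599]), array([0.3176, 0.2624])]
```

Emit:
arm_command:
  plan: [-1, 0, 0.113, 0, 0, -1, 0, 0.113, 0, 0, -1, 0, 0.113, -0.1, 0, -1, 0, 0.113, -0.2, 0, -1, 0, 0.113, -0.28, 0, -1, 0, 0.113, -0.34, 0, -1, 0, 0.113, -0.387, 0, -1, 0, 0.113, -0.387, 0, -1, 0, 0.113, -0.387, 0]

```text
time_s: 4.45
ee_pos: [0.4416, 0.3316, 0.2507]
eef_rot: [-3.141, -0.001, 0.077]
force: [0.4, 0.3, 0.5]
grip_width: 0.0941
```

Emit:
arm_command:
  plan: [1, 0, 0, 0, 0, 1, 0, 0, 0, 0, 1, 0, 0, 0, 0, 1, 0, 0, 0, 0, 1, 0, 0, 0, 0, 1, 0, 0, 0, 0, 1, 0, 0, 0, 0, 1, 0, 0, 0, 0, 1, 0, 0, 0, 0, 1, 0, 0, 0, 0, 1, 0, 0, 0, 0, 1, 0, 0, 0, 0]
  newtons: 60

```text
time_s: 5.65
ee_pos: [0.4413, 0.3322, 0.2498]
eef_rot: [3.142, -0.0, 0.078]
force: [-0.3, -0.4, -0.4]
grip_width: 0.0139
```

Emit:
arm_command:
  plan: [1, 0, 0, 0.08, 0, 1, 0, 0, 0.18, 0, 1, 0, 0, 0.28, 0, 1, 0, 0, 0.3, 0, 1, 0, -0.08, 0.3, 0.07, 1, 0, -0.16, 0.3, 0.14, 1, 0, -0.24, 0.3, 0.21, 1, 0, -0.32, 0.3, 0.28, 1, 0, -0.4, 0.3, 0.35, 1, 0, -0.48, 0.3, 0.42, 1, 0, -0.56, 0.3, 0.49, 1, 0, -0.64, 0.3, 0.56, 1, 0, -0.72, 0.3, 0.63, 1, 0, -0.79, 0.3, 0.69, 1, 0, -0.79, 0.3, 0.707, 1, 0, -0.79, 0.3, 0.707, 1, 0, -0.79, 0.3, 0.707, 1, 0, -0.79, 0.3, 0.707]

```text
time_s: 7.45
ee_pos: [0.4412, 0.0166, 0.3695]
eef_rot: [-3.141, -0.0, 1.558]
force: [-0.4, 0.1, -2.6]
grip_width: 0.0136
```

Run:
```python
from h import *
o=sensors.get_obs(); print(o['time_s'],o['ee_pos'],o['eef_rot'],o['force'],o['moment'])
for n in ['top','side','wrist']:
    im=vision.camera(n); cv2.imwrite(f'pics/e_{n}.png',im)
```

```text
7.45 [0.44124093 0.01664446 0.36947143] [-3.14091900e+00 -8.61234883e-05  1.55815002e+00] [-0.437909    0.09817482 -2.57942616] [-0.09596152 -0.05052344  0.0055856 ]
```

View pics/e_wrist.png

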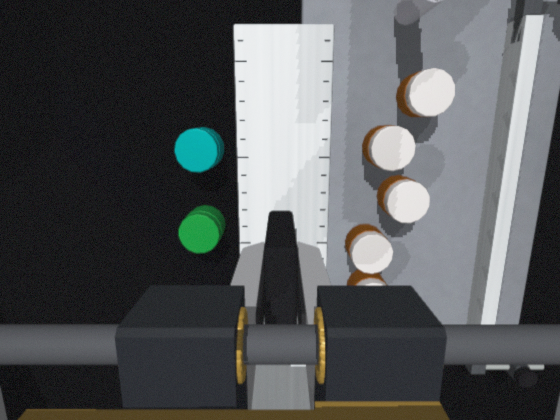

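View pics/e_side.png

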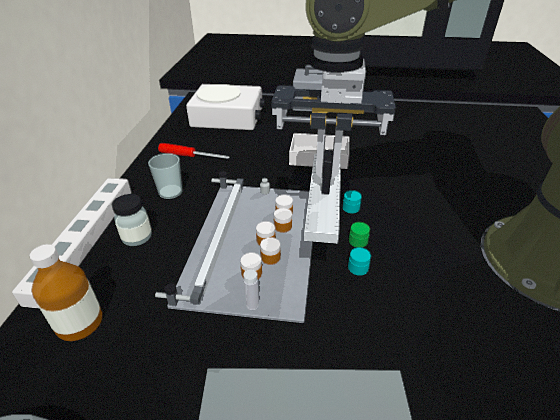

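The ruler is held, with the blade over the gap between the row (right, columns 365–455) and the turquoise/green jars (left, column 200). I'll measure blade and bar in the same picture.

Run:
```python
from h import *
P=cam('wrist')
im=cv2.imread('pics/e_wrist.png')
cv2.imwrite('pics/e2.png',cv2.resize(im[0:300,400:560],None,fx=2,fy=2))
cv2.imwrite('pics/e3.png',cv2.resize(im[0:260,220:350],None,fx=2.3,fy=2.3))
g=cv2.cvtColor(im,cv2.COLOR_BGR2GRAY).astype(int)
def ang(p): return np.degrees(np.arctan2(-p[0],p[1]))
def edge(pts,z):
    X=np.array([ray('wrist',q,z,P)[:2] for q in pts]); s=np.polyfit(X[:,1],X[:,0],1); return s
# blade left edge: black->white, exact
L=[];
for r in range(30,240,5):
    row=g[r,225:260]; k=np.argmax(np.diff(row)); L.append((r,225+k+.5))
print('blade left',[edge([p for p in L],.1435)],'deg',np.degrees(np.arctan(edge(L,.1435)[0])))
# bar top near edge : strongest brightening
B=[]
for r in range(25,310,8):
    c0=int(523-(r-20)*41/305); row=g[r,c0-14:c0+14]; k=np.argmax(np.diff(row)); B.append((r,c0-14+k+.5))
for z in(.035,): e=edge(B,z); print('bar',e,np.degrees(np.arctan(e[0])),'x at y .016',np.polyval(e,.016))
print(B[::6],L[::8])
e=edge(L,.1435);print('blade rear edge x at y=.016',np.polyval(e,.016))
for c in[(92,431),(147,391),(200,407),(252,372)]: print(ray('wrist',c,.044,P))
```

```text
blade left [array([0.01258864, 0.41722071])] deg 0.7212377368252687
bar [0.01328677 0.6336877 ] 0.7612311555848386 x at y .016 0.6339002872024136
[(25, np.float64(524.5)), (73, np.float64(517.5)), (121, np.float64(510.5)), (169, np.float64(503.5)), (217, np.float64(496.5)), (265, np.float64(489.5))] [(30, np.float64(233.5)), (70, np.float64(234.5)), (110, np.float64(235.5)), (150, np.float64(236.5)), (190, np.float64(237.5)), (230, np.float64(238.5))]
blade rear edge x at y=.016 0.41742212704531617
[0.56298574 0.10632276 0.044     ]
[0.53372563 0.0634375  0.044     ]
[0.55009175 0.01853811 0.044     ]
[ 0.52243786 -0.02816687  0.044     ]
```

View pics/e2.png

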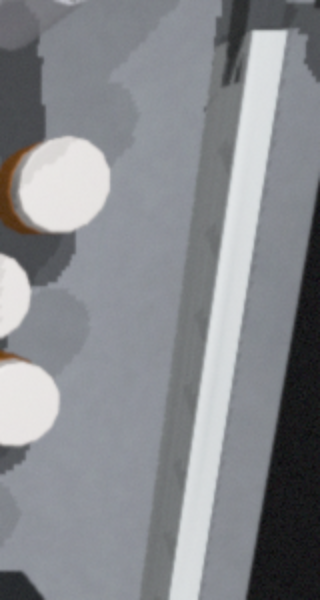

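View pics/e3.png

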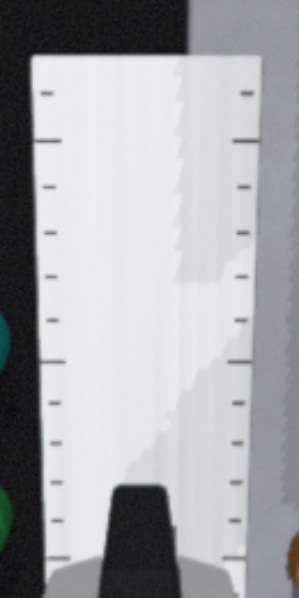

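Emit:
arm_command:
  plan: [1, 0, 0, -0.08, 0, 1, 0, 0, -0.16, 0, 1, 0, 0, -0.22, 0, 1, 0, 0, -0.25, 0, 1, 0, 0, -0.27, 0, 1, 0, 0, -0.275, 0, 1, 0, 0, -0.275, 0, 1, 0.0125, 0, -0.275, 0, 1, 0.025, 0, -0.275, 0, 1, 0.0375, 0, -0.275, 0, 1, 0.05, 0, -0.275, 0, 1, 0.0575, 0, -0.275, 0, 1, 0.0575, 0, -0.275, 0, 1, 0.0575, 0, -0.275, 0]

```text
time_s: 9.0
ee_pos: [0.4642, 0.0162, 0.2597]
eef_rot: [-3.141, -0.0, 1.558]
force: [0.1, -0.4, -2.7]
grip_width: 0.0137
```

Run:
```python
from h import *
o=sensors.get_obs(); print(o['time_s'],o['ee_pos'],o['eef_rot'],o['force'],o['moment'])
for n in ['side','wrist']:
    im=vision.camera(n); cv2.imwrite(f'pics/f_{n}.png',im)
```

```text
9.0 [0.46423009 0.01620793 0.25974396] [-3.14129613e+00 -8.95321371e-07  1.55848946e+00] [ 0.09409391 -0.41391627 -2.72401248] [-0.00443743 -0.07899966  0.01852182]
```

View pics/f_side.png

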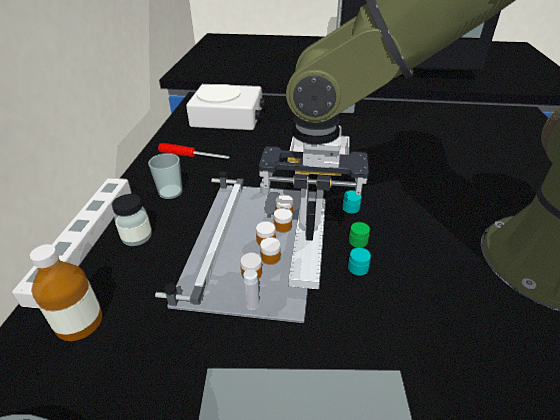

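View pics/f_wrist.png

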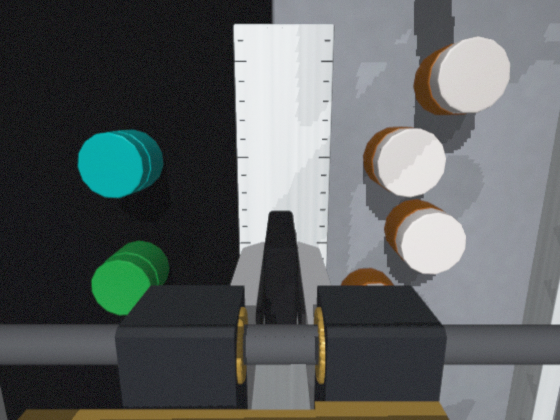

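The blade is low behind the row and clear of everything. Pushing starts now.

Emit:
arm_command:
  plan: [1, 0.0075, 0, 0, 0, 1, 0.015, 0, 0, 0, 1, 0.0225, 0, 0, 0, 1, 0.03, 0, 0, 0, 1, 0.0375, 0, 0, 0, 1, 0.045, 0, 0, 0, 1, 0.0525, -0.001, 0, 0, 1, 0.06, -0.001, 0, 0, 1, 0.0675, -0.001, 0, 0, 1, 0.075, -0.001, 0, 0, 1, 0.0825, -0.001, 0, 0, 1, 0.09, -0.001, 0, 0, 1, 0.0975, -0.001, 0, 0, 1, 0.105, -0.001, 0, 0, 1, 0.1125, -0.002, 0, 0, 1, 0.12, -0.002, 0, 0, 1, 0.1275, -0.002, 0, 0, 1, 0.135, -0.002, 0, 0, 1, 0.1425, -0.002, 0, 0, 1, 0.15, -0.002, 0, 0]

```text
time_s: 11.1
ee_pos: [0.5245, 0.0154, 0.2598]
eef_rot: [-3.141, -0.0, 1.558]
force: [-1.1, 0.1, -3.1]
grip_width: 0.0136
```

Emit:
arm_command:
  plan: [1, 0.0075, 0, 0, 0, 1, 0.015, 0, 0, 0, 1, 0.0225, 0, 0, 0, 1, 0.03, 0, 0, 0, 1, 0.0375, 0, 0, 0, 1, 0.045, 0, 0, 0, 1, 0.0525, -0.001, 0, 0, 1, 0.06, -0.001, 0, 0, 1, 0.065, -0.001, 0, 0, 1, 0.07, -0.001, 0, 0, 1, 0.075, -0.001, 0, 0, 1, 0.075, -0.001, 0, 0, 1, 0.075, -0.001, 0, 0]

```text
time_s: 12.4
ee_pos: [0.5543, 0.015, 0.2599]
eef_rot: [3.141, -0.0, 1.558]
force: [-0.3, 0.1, -2.4]
grip_width: 0.0137
```

Run:
```python
from h import *
o=sensors.get_obs(); print(o['time_s'],o['ee_pos'],o['eef_rot'],o['force'],o['moment'])
for n in ['side','top','wrist']:
    im=vision.camera(n); cv2.imwrite(f'pics/g_{n}.png',im)
cv2.imwrite('pics/g_sc.png',cv2.resize(cv2.imread('pics/g_side.png')[165:325,160:330],None,fx=3.5,fy=3.5,interpolation=cv2.INTER_CUBIC))
```

```text
12.4 [0.55432631 0.01498265 0.25990468] [ 3.14121181e+00 -1.24814282e-05  1.55838488e+00] [-0.2974912   0.13660736 -2.43068047] [-0.06669007 -0.04654966 -0.05281679]
```

View pics/g_sc.png

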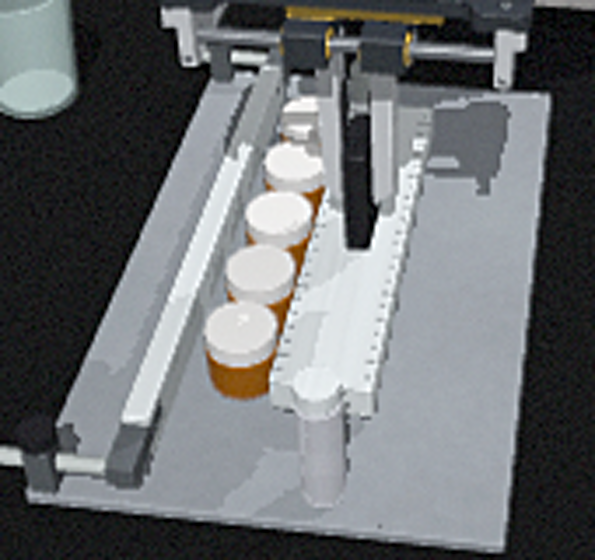

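View pics/g_wrist.png

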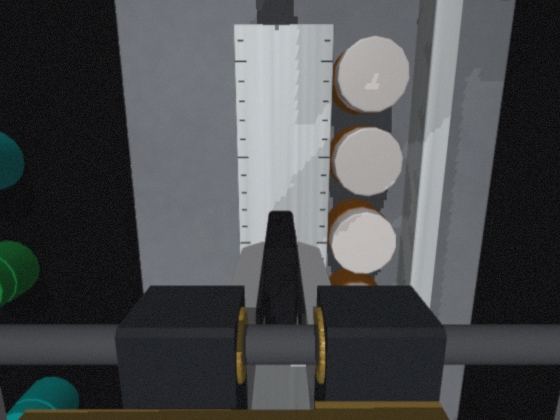

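The row is in line on the blade, with roughly 12 mm left to the bar and the vial clear. I'll creep in and feel for contact.

Emit:
arm_command:
  plan: [1, 0.0025, 0, 0, 0, 1, 0.005, 0, 0, 0, 1, 0.0075, 0, 0, 0, 1, 0.01, 0, 0, 0, 1, 0.0125, 0, 0, 0, 1, 0.015, 0, 0, 0, 1, 0.0175, 0, 0, 0, 1, 0.0195, 0, 0, 0, 1, 0.021, 0, 0, 0, 1, 0.0225, 0, 0, 0, 1, 0.0225, 0, 0, 0]

```text
time_s: 13.65
ee_pos: [0.5633, 0.015, 0.2599]
eef_rot: [3.141, 0.0, 1.558]
force: [0.0, 0.7, -2.1]
grip_width: 0.0137
```

Emit:
arm_command:
  plan: [1, 0.001, 0, 0, 0, 1, 0.002, 0, 0, 0, 1, 0.0025, 0, 0, 0, 1, 0.0025, 0, 0, 0]

```text
time_s: 14.05
ee_pos: [0.5643, 0.015, 0.2598]
eef_rot: [3.142, -0.0, 1.558]
force: [-1.8, -0.3, -3.0]
grip_width: 0.0137
```

Emit:
arm_command:
  plan: [1, 0.0005, 0, 0, 0, 1, 0.001, 0, 0, 0, 1, 0.001, 0, 0, 0]

```text
time_s: 14.35
ee_pos: [0.5647, 0.015, 0.2599]
eef_rot: [3.142, -0.0, 1.558]
force: [-0.8, -0.1, -2.6]
grip_width: 0.0141
```

Emit:
arm_command:
  plan: [1, 0.0005, 0, 0, 0, 1, 0.001, 0, 0, 0, 1, 0.001, 0, 0, 0]

```text
time_s: 14.65
ee_pos: [0.5651, 0.015, 0.2599]
eef_rot: [3.142, -0.0, 1.558]
force: [0.1, 0.7, -3.4]
grip_width: 0.0137
```

Emit:
arm_command:
  plan: [1, 0.0005, 0, 0, 0, 1, 0.001, 0, 0, 0, 1, 0.001, 0, 0, 0]

```text
time_s: 14.95
ee_pos: [0.5655, 0.015, 0.2598]
eef_rot: [-3.142, 0.0, 1.558]
force: [-0.8, -0.4, -2.5]
grip_width: 0.0134
```

Emit:
arm_command:
  plan: [1, 0.0005, 0, 0, 0, 1, 0.001, 0, 0, 0, 1, 0.001, 0, 0, 0]

```text
time_s: 15.25
ee_pos: [0.5659, 0.015, 0.2599]
eef_rot: [3.142, 0.0, 1.558]
force: [-0.9, 0.4, -3.7]
grip_width: 0.0139
```

Emit:
arm_command:
  plan: [1, 0.0005, 0, 0, 0, 1, 0.001, 0, 0, 0, 1, 0.001, 0, 0, 0]

```text
time_s: 15.55
ee_pos: [0.5663, 0.015, 0.2598]
eef_rot: [-3.142, -0.0, 1.558]
force: [-1.1, -0.1, -3.1]
grip_width: 0.0135
```

Emit:
arm_command:
  plan: [1, 0.0005, 0, 0, 0, 1, 0.001, 0, 0, 0, 1, 0.001, 0, 0, 0]

```text
time_s: 15.85
ee_pos: [0.5667, 0.015, 0.2598]
eef_rot: [-3.142, -0.0, 1.558]
force: [-1.3, -0.4, -3.0]
grip_width: 0.0136
```

Run:
```python
from h import *
o=sensors.get_obs(); print(o['time_s'],o['ee_pos'],o['eef_rot'],o['force'],o['moment'])
for n in ['side','wrist']:
    im=vision.camera(n); cv2.imwrite(f'pics/i_{n}.png',im)
cv2.imwrite('pics/i_sc.png',cv2.resize(cv2.imread('pics/i_side.png')[165:325,160:330],None,fx=3.5,fy=3.5,interpolation=cv2.INTER_CUBIC))
```

```text
15.85 [0.56669181 0.01497421 0.25983454] [-3.14158167e+00 -3.82783376e-06  1.55834654e+00] [-1.28642341 -0.36610474 -2.99785586] [-0.01105851  0.12642332  0.02112822]
```

View pics/i_wrist.png

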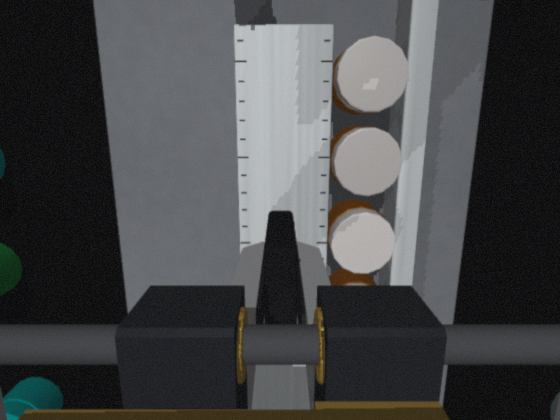

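View pics/i_sc.png

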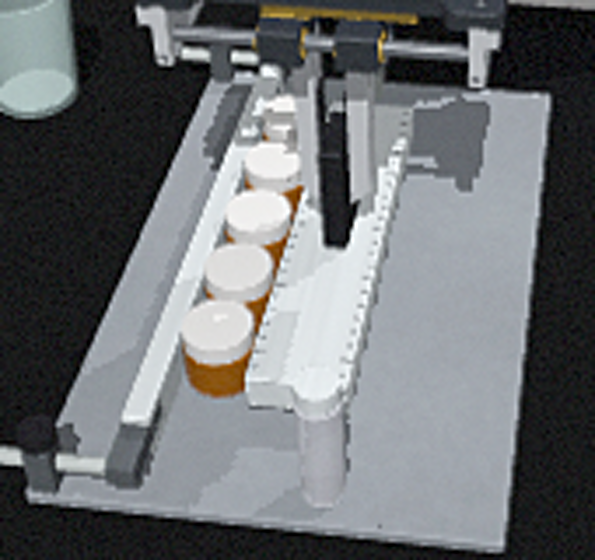

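Emit:
arm_command:
  plan: [1, 0.0005, 0, 0, 0, 1, 0.001, 0, 0, 0, 1, 0.001, 0, 0, 0]

```text
time_s: 16.25
ee_pos: [0.5671, 0.015, 0.2599]
eef_rot: [3.142, 0.0, 1.558]
force: [-1.9, 0.5, -3.3]
grip_width: 0.0139
```

Emit:
arm_command:
  plan: [1, 0.0005, 0, 0, 0, 1, 0.001, 0, 0, 0, 1, 0.001, 0, 0, 0]

```text
time_s: 16.55
ee_pos: [0.5674, 0.015, 0.2598]
eef_rot: [-3.141, -0.0, 1.558]
force: [-2.0, -0.4, -2.7]
grip_width: 0.0135
```

Emit:
arm_command:
  plan: [1, 0.0005, 0, 0, 0, 1, 0.0005, 0, 0, 0]

```text
time_s: 16.75
ee_pos: [0.5675, 0.015, 0.2597]
eef_rot: [-3.141, -0.0, 1.558]
force: [-4.2, 0.7, -1.8]
grip_width: 0.0136
```

Emit:
arm_command:
  plan: [1, 0.0005, 0, 0, 0, 1, 0.0005, 0, 0, 0]

```text
time_s: 16.95
ee_pos: [0.5677, 0.015, 0.2596]
eef_rot: [-3.14, 0.0, 1.558]
force: [-5.2, 0.6, -1.9]
grip_width: 0.0135
```

Emit:
arm_command:
  plan: [1, 0.0003, 0, 0, 0, 1, 0.0003, 0, 0, 0]

```text
time_s: 17.15
ee_pos: [0.5677, 0.015, 0.2596]
eef_rot: [-3.14, -0.0, 1.558]
force: [-6.8, -0.5, -1.7]
grip_width: 0.0137
```

Run:
```python
from h import *
F=[]
for n in ['wrist','side','top','wrist']:
    im=vision.camera(n); cv2.imwrite(f'pics/j_{n}.png',im); o=sensors.get_obs(); F.append(np.r_[o['force'],o['moment'],o['eef_rot'],o['ee_pos']])
print(o['time_s'],np.round(F,3))
cv2.imwrite('pics/j_sc.png',cv2.resize(cv2.imread('pics/j_side.png')[165:325,160:330],None,fx=3.5,fy=3.5,interpolation=cv2.INTER_CUBIC))
```

```text
17.35 [[-6.021e+00 -3.320e-01 -1.805e+00 -7.000e-02  1.266e+00  1.900e-02
  -3.140e+00 -0.000e+00  1.558e+00  5.680e-01  1.500e-02  2.600e-01]
 [-6.568e+00 -5.810e-01 -2.288e+00  1.000e-03  1.265e+00 -1.000e-02
  -3.140e+00 -0.000e+00  1.558e+00  5.680e-01  1.500e-02  2.600e-01]
 [-5.777e+00 -6.590e-01 -1.548e+00 -5.100e-02  1.268e+00  4.900e-02
  -3.140e+00 -0.000e+00  1.558e+00  5.680e-01  1.500e-02  2.600e-01]
 [-5.917e+00  4.670e-01 -2.334e+00 -3.900e-02  1.268e+00  2.000e-03
  -3.140e+00 -0.000e+00  1.558e+00  5.680e-01  1.500e-02  2.600e-01]]
```

View pics/j_sc.png

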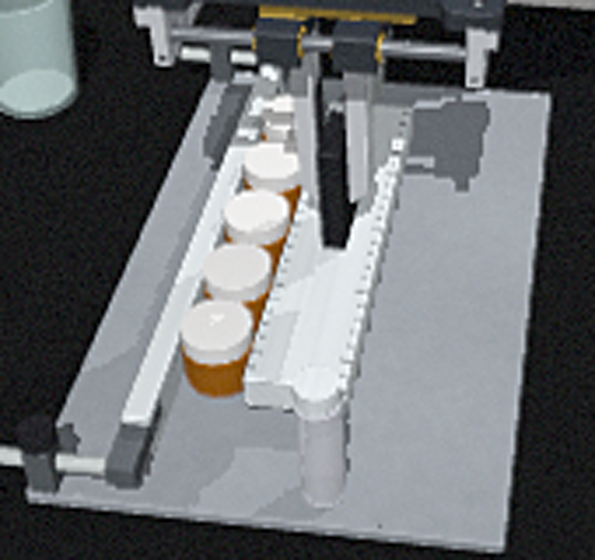

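Force is about 6 N. The moment about z is near zero, so the load is centred and the row is square on the bar. I'll raise it slightly and hold.

Emit:
arm_command:
  plan: [1, 0.0003, 0, 0, 0, 1, 0.0003, 0, 0, 0, 1, 0.0003, 0, 0, 0]

```text
time_s: 17.65
ee_pos: [0.5678, 0.015, 0.2595]
eef_rot: [-3.14, -0.0, 1.558]
force: [-7.1, 0.6, -0.9]
grip_width: 0.0138
```

Run:
```python
from h import *
F=[]
for n in ['wrist','wrist','wrist','wrist']:
    im=vision.camera(n); o=sensors.get_obs(); F.append(np.r_[o['force'],o['moment'],o['ee_pos']])
print(o['time_s'],np.round(np.mean(F,0),4))
cv2.imwrite('pics/k.png',cv2.resize(im[0:300,300:480],None,fx=2,fy=2))
```

```text
17.85 [-6.412  -0.2282 -1.6994 -0.0238  1.3758 -0.0082  0.5678  0.015   0.2595]
```

View pics/k.png

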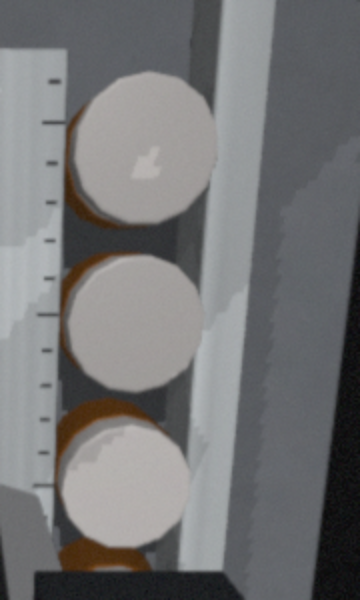

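Emit:
arm_command:
  plan: [1, 0.0004, 0, 0, 0, 1, 0.0004, 0, 0, 0, 1, 0.0004, 0, 0, 0, 1, 0.0004, 0, 0, 0, 1, 0.0004, 0, 0, 0, 1, 0.0004, 0, 0, 0]

```text
time_s: 18.45
ee_pos: [0.5679, 0.015, 0.2595]
eef_rot: [-3.139, -0.0, 1.558]
force: [-6.5, -0.0, -1.1]
grip_width: 0.0138
```

Run:
```python
from h import *
F=[]
for n in ['top','top','wrist','wrist','wrist']:
    im=vision.camera(n); o=sensors.get_obs(); F.append(np.r_[o['force'],o['moment'],o['ee_pos']])
    cv2.imwrite(f'pics/l_{n}.png',im)
print(o['time_s'],np.round(np.mean(F,0),4))
```

```text
18.7 [-7.2436e+00  1.4450e-01 -1.9093e+00 -4.0000e-02  1.5541e+00 -7.1000e-03
  5.6790e-01  1.5000e-02  2.5950e-01]
```

Emit:
arm_command:
  plan: [1, 0, 0, 0, 0, 1, 0, 0, 0, 0, 1, 0, 0, 0, 0, 1, 0, 0, 0, 0, 1, 0, 0, 0, 0, 1, 0, 0, 0, 0, 1, 0, 0, 0, 0, 1, 0, 0, 0, 0]

```text
time_s: 19.5
ee_pos: [0.5679, 0.015, 0.2595]
eef_rot: [-3.139, -0.0, 1.558]
force: [-6.4, 0.7, -0.4]
grip_width: 0.0137
```

Held at about 7.2 N for over a second. I'll back off slowly and check the row.

Emit:
arm_command:
  plan: [1, -0.001, 0, 0, 0, 1, -0.002, 0, 0, 0, 1, -0.004, 0, 0, 0, 1, -0.008, 0, 0, 0, 1, -0.015, 0, 0, 0, 1, -0.03, 0, 0, 0, 1, -0.05, 0, 0, 0, 1, -0.08, 0, 0, 0, 1, -0.12, 0, 0, 0, 1, -0.16, 0.001, 0, 0, 1, -0.19, 0.001, 0, 0, 1, -0.19, 0.001, 0, 0, 1, -0.19, 0.001, 0, 0]

```text
time_s: 20.8
ee_pos: [0.4924, 0.0154, 0.2602]
eef_rot: [3.141, -0.0, 1.558]
force: [0.4, 0.2, -2.2]
grip_width: 0.0134
```

Run:
```python
from h import *
for n in ['top','side','wrist']:
    im=vision.camera(n); cv2.imwrite(f'pics/n_{n}.png',im)
im=cv2.imread('pics/n_wrist.png')
o=sensors.get_obs(); print(o['time_s'],o['ee_pos'],o['eef_rot'],o['force'])
cv2.imwrite('pics/n_sc.png',cv2.resize(cv2.imread('pics/n_side.png')[165:325,160:330],None,fx=3.5,fy=3.5,interpolation=cv2.INTER_CUBIC))
```

```text
20.95 [0.49262829 0.01537475 0.25987528] [3.14125787e+00 1.18303026e-05 1.55841863e+00] [-0.60745477  0.74400357 -2.89706793]
```

View pics/n_sc.png

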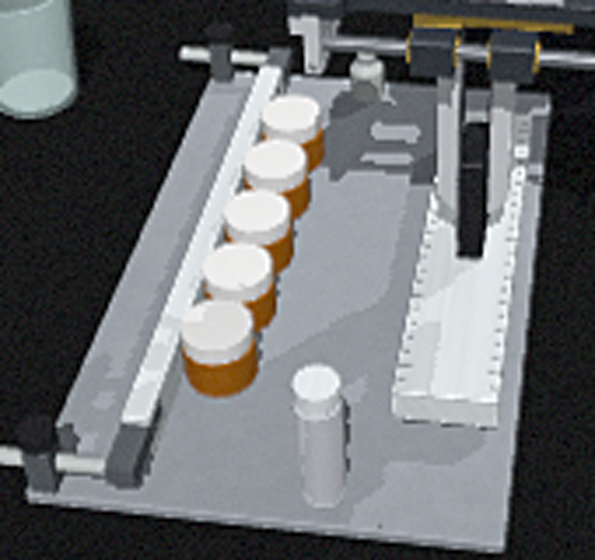

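View pics/n_wrist.png

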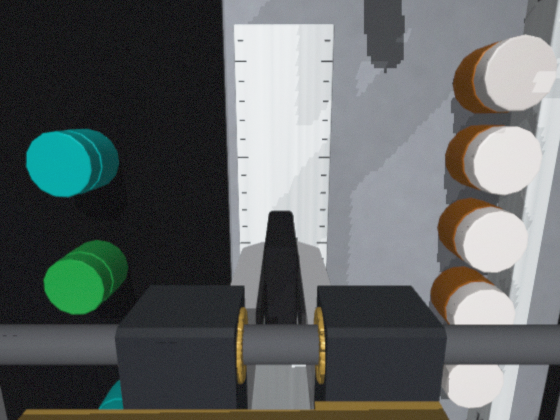

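Emit:
arm_command:
  plan: [1, -0.04, 0, 0.05, 0, 1, -0.08, 0, 0.13, 0, 1, -0.125, 0, 0.22, 0, 1, -0.125, 0, 0.275, 0, 1, -0.125, 0, 0.275, 0, 1, -0.125, 0, 0.275, 0, 1, -0.125, 0, 0.275, 0]

```text
time_s: 21.65
ee_pos: [0.4424, 0.0154, 0.3682]
eef_rot: [-3.139, -0.0, 1.558]
force: [0.1, 0.3, -2.7]
grip_width: 0.0139
```

Run:
```python
from h import *
P=cam('wrist'); im=vision.camera('wrist'); cv2.imwrite('pics/o_wrist.png',im)
T=cam('top'); it=vision.camera('top'); cv2.imwrite('pics/o_top.png',it)
print(sensors.get_obs()['time_s'],sensors.get_obs()['ee_pos'])
cv2.imwrite('pics/o_tc.png',cv2.resize(it[120:260,170:370],None,fx=4,fy=4,interpolation=cv2.INTER_CUBIC))
cv2.imwrite('pics/o_wc.png',cv2.resize(im[0:400,380:560],None,fx=1.5,fy=1.5))
# cap centres by threshold in top
g=cv2.cvtColor(it,cv2.COLOR_BGR2GRAY)
for d in vision.silhouettes('jar1','top'):
    m=d['mask']; ys,xs=np.nonzero(m); print(d['at'],m.sum(),round(d['confidence'],2))
```

```text
21.75 [0.44241887 0.01538284 0.36845519]
[282.7, 338.0] 326 0.83
[169.0, 316.3] 287 0.79
[170.5, 271.2] 283 0.76
[169.3, 231.4] 288 0.74
[166.7, 249.1] 286 0.73
[292.2, 287.5] 76 0.49
[291.2, 242.0] 30 0.37
```

View pics/o_tc.png

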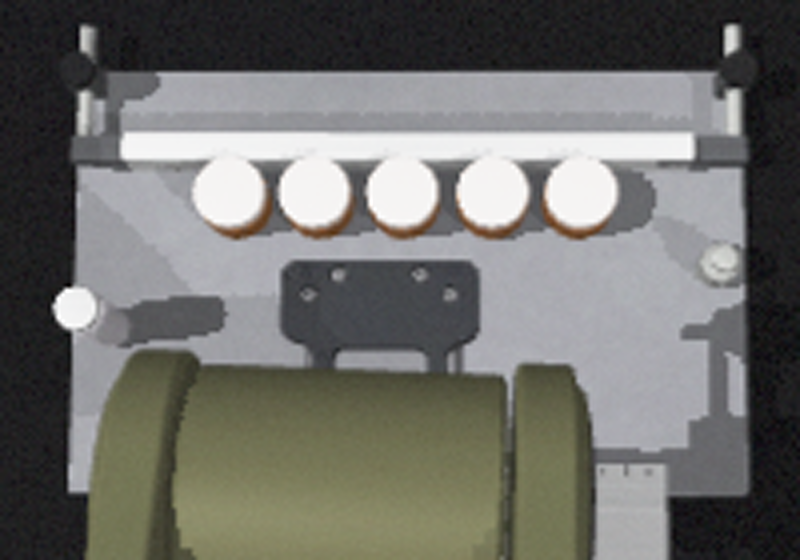

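View pics/o_wc.png

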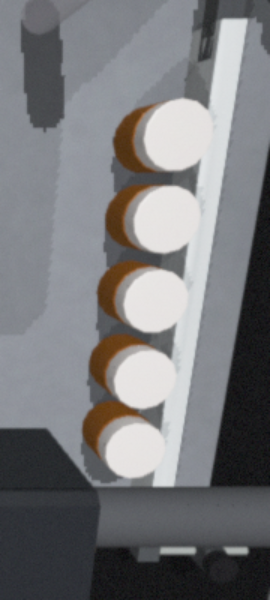

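Comparing the tops, all five jars sit evenly on the bar, and the vial (77,308 in the crop) and weight (720,262) are standing. Next I'll check that the bar and neighbours are unmoved, then return the ruler.

Run:
```python
import cv2,numpy as np
a=cv2.imread('pics/a_top.png',0).astype(int);b=cv2.imread('pics/o_top.png',0).astype(int)
for c in (205,215,330,338): print(c,a[150:164,c],b[150:164,c])
for n,(r,c) in {'vial':(190,182),'weight':(178,343)}.items(): print(n,np.abs(a[r:r+14,c:c+14]-b[r:r+14,c:c+14]).mean())
```

```text
205 [142 142 145 218 237 238 239 239 241 223 139 133 146 162] [153 156 156 230 243 244 244 245 245 234 150 147 158 174]
215 [140 142 143 218 236 238 238 239 240 222 149 136 141 156] [154 155 151 230 242 244 244 244 245 233 150 126 133 153]
330 [139 140 138 200 230 233 235 235 234 217 143 130 142 153] [150 153 151 215 240 241 242 242 242 228 156 142 154 107]
338 [138 140 138 202 232 234 235 236 236 216  98 108 139 155] [153 151 151 217 240 242 243 243 242 229 110 120 152 167]
vial 8.377551020408163
weight 24.566326530612244
```

Emit:
arm_command:
  plan: [1, 0.002, 0.07, 0, -0.07, 1, 0.004, 0.15, 0, -0.14, 1, 0.006, 0.23, 0, -0.21, 1, 0.008, 0.31, 0, -0.28, 1, 0.01, 0.39, 0, -0.35, 1, 0.012, 0.47, 0, -0.42, 1, 0.014, 0.55, 0, -0.49, 1, 0.016, 0.63, 0, -0.56, 1, 0.018, 0.7, 0, -0.63, 1, 0.022, 0.76, 0, -0.694, 1, 0.022, 0.779, 0, -0.694, 1, 0.022, 0.779, -0.05, -0.694, 1, 0.022, 0.779, -0.12, -0.694, 1, 0.022, 0.779, -0.18, -0.694, 1, 0.022, 0.779, -0.23, -0.694, 1, 0.022, 0.779, -0.26, -0.694, 1, 0.022, 0.779, -0.26, -0.694, 1, 0.022, 0.779, -0.26, -0.694]

```text
time_s: 23.6
ee_pos: [0.4513, 0.3269, 0.2664]
eef_rot: [-3.141, -0.0, 0.106]
force: [0.3, -0.3, -2.2]
grip_width: 0.0137
```

Run:
```python
from h import *
o=sensors.get_obs(); print(o['time_s'],o['ee_pos'],o['eef_rot'],o['force'])
for n in ['side','wrist']:
    im=vision.camera(n); cv2.imwrite(f'pics/p_{n}.png',im)
P=cam('wrist')
```

```text
23.6 [0.45131777 0.32689705 0.26643338] [-3.14139010e+00 -4.87011920e-04  1.05811325e-01] [ 0.2950278  -0.32312221 -2.1762841 ]
```

View pics/p_side.png

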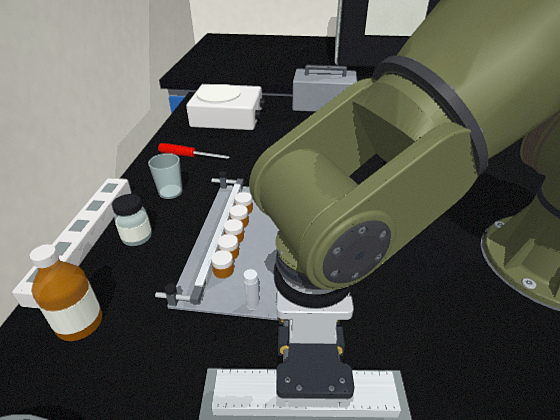

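View pics/p_wrist.png

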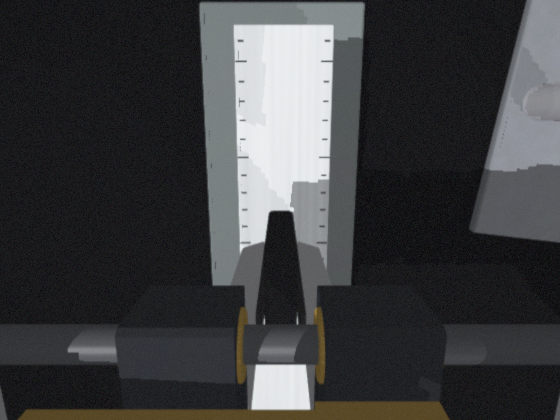

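The bar profile is unchanged, and the ruler is centred and parallel over its mat. Lowering.

Emit:
arm_command:
  plan: [1, 0, 0, -0.01, 0, 1, 0, 0, -0.02, 0, 1, 0, 0, -0.028, 0, 1, 0, 0, -0.034, 0, 1, 0, 0, -0.037, 0, 1, 0, 0, -0.037, 0]

```text
time_s: 24.3
ee_pos: [0.4511, 0.327, 0.2509]
eef_rot: [3.141, 0.0, 0.105]
force: [-0.0, -0.1, -2.8]
grip_width: 0.0138
```

Emit:
arm_command:
  plan: [1, 0, 0, -0.001, 0, 1, 0, 0, -0.002, 0, 1, 0, 0, -0.002, 0]

```text
time_s: 24.6
ee_pos: [0.4511, 0.327, 0.2503]
eef_rot: [-3.142, -0.0, 0.105]
force: [-0.7, -0.7, -2.5]
grip_width: 0.0137
```

Emit:
arm_command:
  plan: [1, 0, 0, -0.001, 0, 1, 0, 0, -0.001, 0]

```text
time_s: 24.8
ee_pos: [0.4511, 0.327, 0.2499]
eef_rot: [-3.142, -0.0, 0.105]
force: [0.3, 0.4, -2.2]
grip_width: 0.0138
```

Emit:
arm_command:
  plan: [1, 0, 0, -0.001, 0, 1, 0, 0, -0.001, 0]

```text
time_s: 25.0
ee_pos: [0.4511, 0.327, 0.2498]
eef_rot: [-3.141, -0.001, 0.105]
force: [-0.9, 0.2, 2.5]
grip_width: 0.0137
```

It is standing on the mat. Opening and lifting.

Emit:
arm_command:
  plan: [0.6, 0, 0, 0, 0, 0.4, 0, 0, 0, 0, 0, 0, 0, 0, 0, 0, 0, 0, 0, 0, 0, 0, 0, 0, 0, 0, 0, 0, 0, 0, 0, 0, 0, 0, 0]

```text
time_s: 25.7
ee_pos: [0.4511, 0.327, 0.2494]
eef_rot: [-3.142, -0.0, 0.105]
force: [0.5, 0.3, 0.7]
grip_width: 0.0471
```

Emit:
arm_command:
  plan: [0, 0, 0, 0.03, 0, 0, 0, 0, 0.08, 0, 0, 0, 0, 0.15, 0, 0, 0, 0, 0.25, 0, 0, 0, 0, 0.35, 0, 0, 0, 0, 0.4, 0, 0, 0, 0, 0.4, 0, 0, 0, -0.1, 0.4, 0, 0, 0, -0.2, 0.4, 0, 0, 0, -0.25, 0.4, 0, 0, 0, -0.25, 0.4, 0]

```text
time_s: 26.8
ee_pos: [0.451, 0.2252, 0.4092]
eef_rot: [3.141, 0.001, 0.103]
force: [0.3, -0.6, -0.3]
grip_width: 0.0468
```

Run:
```python
from h import *
o=sensors.get_obs(); print(o['time_s'],o['ee_pos'],o['force'])
for n in ['side','wrist','top']:
    im=vision.camera(n); cv2.imwrite(f'pics/q_{n}.png',im)
```

```text
26.8 [0.45100822 0.22520605 0.40918253] [ 0.30236543 -0.55363426 -0.31261142]
```

View pics/q_wrist.png

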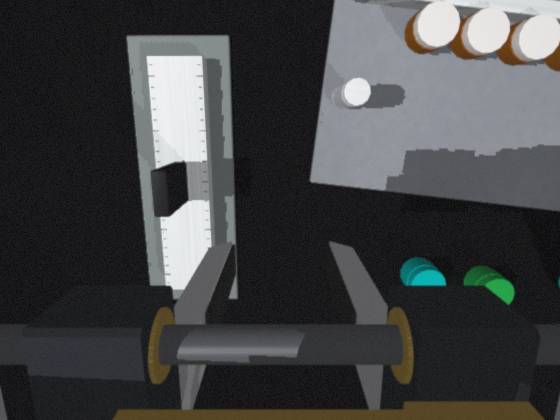

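View pics/q_top.png

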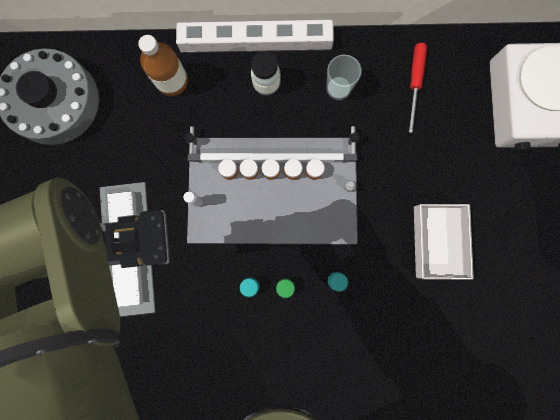

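View pics/q_side.png

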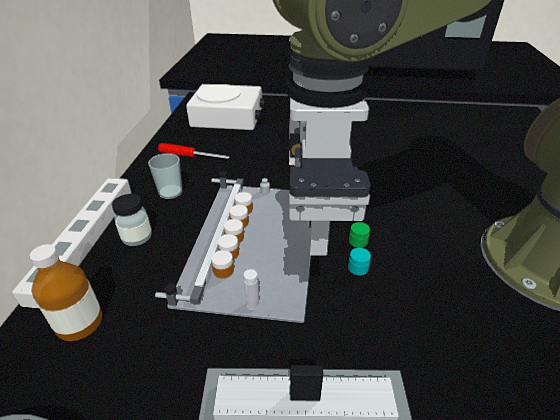

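Run:
```python
from h import *
T=cam('top')
im=cv2.imread('pics/q_top.png'); g=cv2.cvtColor(im,cv2.COLOR_BGR2GRAY)
m=(g>195).astype(np.uint8); m[:160]=0
n,l,s,c=cv2.connectedComponentsWithStats(m)
X=np.array([ray('top',(c[i][1],c[i][0]),.044,T)[:2] for i in range(1,n) if 120<s[i,4]<400 and 215<c[i][0]<330])
p=np.polyfit(X[:,1],X[:,0],1); print(X.round(4),p,'resid mm',(1e3*(X[:,0]-np.polyval(p,X[:,1]))).round(2))
a=cv2.imread('pics/a_top.png',0);
for (r,cc) in((178,340),(190,180)):
    t=a[r:r+18,cc:cc+18]; R=cv2.matchTemplate(g[r-6:r+24,cc-6:cc+24],t,cv2.TM_CCOEFF_NORMED); print(cv2.minMaxLoc(R))
```

```text
[[ 0.6146  0.1059]
 [ 0.614   0.0618]
 [ 0.6133  0.0164]
 [ 0.6127 -0.0303]
 [ 0.6122 -0.076 ]] [0.01358138 0.61314514] resid mm [ 0.02  0.04 -0.06 -0.07  0.07]
(-0.46535733342170715, 0.9773325324058533, (0, 0), (6, 6))
(-0.1288459300994873, 0.9967124462127686, (12, 0), (6, 6))
```

Jar centres are collinear within 0.1 mm and parallel to the bar, about 19 mm from its face. The vial and weight have not moved. Handing in.

Run:
```python
from h import *
print(job.hand_in())
```

```text
the job is handed in; nothing more can be done
None
```

The job is handed in, after about 27 s of the 64 s limit. The five brown jars were pushed home and the ruler is back on its mat, released.

- **Grip:** I gripped the ruler at 60 N, the gripper's limit, because the suggested 80 N is out of its range. The wrist camera showed the blade parallel to the stop bar within about 0.05°.
- **Push:** I felt contact with the bar, then raised the push to about 7.2 N and held it for over a second. The load was centred, with almost no moment about z.
- **Row:** After the ruler backed off, the five jar centres lay in a line within 0.1 mm, parallel to the bar. They sit about 19 mm from its face, which is the home distance; the camera is only good to about 2 mm.
- **Bar, vial, weight and tray:** The stop bar's edges are on the same pixels as at the start. The vial and weight matched their first-picture positions exactly. A first rough check of the weight showed a large brightness difference, but the position match showed it had not moved, so I put it down to shadow. I checked the tray only by eye; it looks unmoved.
- **Ruler:** I set it down at the mat's centre and angle until the mat took its weight, then let go. In the last pictures it stands upright, lengthwise and within the mat. The arm is clear of everything.

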